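Load the multi-cooker from the prep tray, lock it and set the timer

TASK

Load the multi-cooker: carry the prep tray over, tip it so the cut vegetables slide off its open edge into the pot, add any pieces lying loose on the table, and set the empty tray back down flat in the middle of its grey mat. When every piece is in the pot, shut the lid fully, turn the lock collar clockwise to its lock mark at the end stop, and only then wind the timer clockwise to 15 minutes. Leave the other things on the table where they stand.

Things in the scene. Friction and masses are not known exactly. Their poses are not given: they have to be found in the camera images.
- cooker: 2-litre multi-cooker, a fixed round dark shell 226 mm across, 150 mm tall, control panel on its front; origin on the table under its centre; own +x points to the lid hinge, -x to the panel. Hinge axis: along its y, 118 mm along +x from the centre, 158 mm up. Side grips reach 140 mm from the axis at +-y, 118 to 132 mm up.
- pot_mouth (a point): centre of the steel pot's open mouth, 153 mm above the table; pot inside diameter 178 mm, inner floor 106 mm lower
- lid (a joint): lid angle, rad: 0 shut, grows as it rises, at most 1.85; starts standing open at 1.58 to 1.75. Stiff hinge (0.6 N m): stays where left. Round slab 226 mm across; far edge 231 mm from the hinge axis; outer (upper when shut) face 29 mm beyond the axis, inner face 3 mm to the other side. Open, its outer face looks away from the pot
- collar (a joint): lock collar on the lid, rad: 0 unlocked, grows turning clockwise seen from above the shut lid; the lock mark is at its end stop, 0.873 (50 degrees). Friction 0.15 N m. Starts at 0 to 0.1. White ticks on the lid face the bar's ends: single for unlocked, double for locked. A steam valve 22 mm across, 14 mm tall stands on the lid 82 mm from the collar's axis towards the hinge
- collar_grip (a point): middle of the collar's upright grip bar, on the lid's axis (118 mm from the hinge axis), 219 mm above the table with the lid shut. Bar 106 mm long, 22 thick, 30 tall (top 7 above this point) on a ring 108 mm across; point y runs along the bar, x across it, z out of the lid; at 0 the bar is parallel to the hinge
- mat: grey draining mat, fixed, 290 x 220 x 4 mm, long side along its x; origin at the centre of its underside
- tray: dark wooden three-sided tray, loose, 0.3 kg; origin: centre of underside. Floor 190 (x) by 140 (y), 6 mm thick; walls 26 mm high, 6 thick at +-y; +x edge open: pieces slide off there; at -x a back wall to grip, 9 mm thick, 60 mm along its slope, leaning outward 25 degrees from upright; grip point 40 mm up its slope at x -107.4, y 0, z 37.3 mm
- tray_lip (a point): middle of the open front edge, on the floor's upper face (tray frame x +95 mm, z 6 mm); point axes are the tray's
- timer (a joint): black twist knob of the kitchen timer, rad: 0 off, grows turning clockwise seen from above; a full turn is 60 minutes, so 15 minutes is a quarter turn, 1.57; up to 5.6, friction 0.05 N m, stays where left. Starts at 0
- timer_grip (a point): middle of the knob's upright grip bar, on its axis, 37 mm above the table. Bar 57 mm long, 14 thick, 32 tall (top 7 above this point) on a 60 mm disc; point x runs along the bar. White pointer at the bar's -x end; ticks every 5 minutes on the fixed white base, 84 mm across
- c1: carrot chunk, a stub 29 mm across at the base, 26 mm across at the top, 26 mm tall, 20 g; origin at the centre of its flat base, z its axis. Starts on the tray, if present; None if absent
- c2: half potato, a dome 34 mm across and 22 mm tall, flat side down, 22 g; origin at the centre of its flat base, z its axis. Starts on the tray, if present; None if absent
- c3: carrot chunk, a stub 29 mm across at the base, 26 mm across at the top, 26 mm tall, 20 g; origin at the centre of its flat base, z its axis. Starts on the tray, if present; None if absent
- c4: half potato, a dome 34 mm across and 22 mm tall, flat side down, 22 g; origin at the centre of its flat base, z its axis. Starts on the tray, if present; None if absent
- c5: carrot chunk, a stub 29 mm across at the base, 26 mm across at the top, 26 mm tall, 20 g; origin at the centre of its flat base, z its axis. Starts on the tray, if present; None if absent
- c6: half potato, a dome 34 mm across and 22 mm tall, flat side down, 22 g; origin at the centre of its flat base, z its axis. Starts on the bare table between tray and cooker, if present; None if absent
- c7: carrot chunk, a stub 29 mm across at the base, 26 mm across at the top, 26 mm tall, 20 g; origin at the centre of its flat base, z its axis. Starts on the bare table between tray and cooker, if present; None if absent
- c8: half potato, a dome 34 mm across and 22 mm tall, flat side down, 22 g; origin at the centre of its flat base, z its axis. Starts on the bare table between tray and cooker, if present; None if absent
- tumbler: the upturned glass tumbler (72 mm across, 115 mm tall), not part of the job; origin under its centre (upturned: on its mouth side)
- pill_bottle: the teal pill bottle (48 mm across, 85 mm tall), not part of the job; origin under its centre
- mug: the mug (80 mm across, 92 mm tall, handle at its +y side), not part of the job; origin under its centre
- pepper_mill: the wooden pepper mill (54 mm across, 158 mm tall), not part of the job; origin under its centre
- salt_shaker: the salt shaker (40 mm across, 75 mm tall), not part of the job; origin under its centre
- glasses_case: the glasses case (160 x 60 x 42 mm), not part of the job; origin under its centre

How it is judged:
On the way, in this order (a step that is already met when the one before it is completed fails the run):
1. the tray is tipped with its open edge over the pot (angle between tray_lip's own z axis and vertical above 0.45 rad and horizontal distance between tray_lip and pot_mouth below 0.12 m and height (world z) of tray_lip above 0.12 m), for 0.1 s.
2. every piece lies in the pot and the tray is no longer tipped (horizontal distance between each of c1, c2, c3, c4, c5, c6, c7, c8 and pot_mouth below 0.092 m and z of c1 in the frame of cooker between 0.03 and 0.15 m and z of c2 in the frame of cooker between 0.03 and 0.15 m and z of c3 in the frame of cooker between 0.03 and 0.15 m and z of c4 in the frame of cooker between 0.03 and 0.15 m and z of c5 in the frame of cooker between 0.03 and 0.15 m and z of c6 in the frame of cooker between 0.03 and 0.15 m and z of c7 in the frame of cooker between 0.03 and 0.15 m and z of c8 in the frame of cooker between 0.03 and 0.15 m and angle between tray's own z axis and vertical below 0.2 rad), for 0.2 s.
3. the lid is shut with every piece in the pot (horizontal distance between each of c1, c2, c3, c4, c5, c6, c7, c8 and pot_mouth below 0.092 m and z of c1 in the frame of cooker between 0.03 and 0.15 m and z of c2 in the frame of cooker between 0.03 and 0.15 m and z of c3 in the frame of cooker between 0.03 and 0.15 m and z of c4 in the frame of cooker between 0.03 and 0.15 m and z of c5 in the frame of cooker between 0.03 and 0.15 m and z of c6 in the frame of cooker between 0.03 and 0.15 m and z of c7 in the frame of cooker between 0.03 and 0.15 m and z of c8 in the frame of cooker between 0.03 and 0.15 m and value of joint lid below 0.05 rad), for 0.2 s.
4. the lock collar is turned to its lock mark with the lid shut (value of joint lid below 0.05 rad and value of joint collar above 0.8 rad), for 0.2 s.
5. the timer is wound to 15 minutes with the lid locked (all of step 4 and value of joint timer between 1.37 and 1.77 rad), for 0.2 s.
At the end, for the whole second after the job is handed in: Every piece present lies inside the pot below its rim; the lid is within 0.05 rad of shut; the collar is past 0.80 rad (stop at 0.873); the timer stands at 15 minutes within 2 (1.37 to 1.77 rad); the tray lies flat (within 0.08 rad) and still on the mat, its centre within 50 mm of the mat's centre (all of step 5 and horizontal distance between each of c1, c2, c3, c4, c5, c6, c7, c8 and pot_mouth below 0.092 m and z of c1 in the frame of cooker between 0.03 and 0.15 m and z of c2 in the frame of cooker between 0.03 and 0.15 m and z of c3 in the frame of cooker between 0.03 and 0.15 m and z of c4 in the frame of cooker between 0.03 and 0.15 m and z of c5 in the frame of cooker between 0.03 and 0.15 m and z of c6 in the frame of cooker between 0.03 and 0.15 m and z of c7 in the frame of cooker between 0.03 and 0.15 m and z of c8 in the frame of cooker between 0.03 and 0.15 m and horizontal distance between tray and mat below 0.05 m and angle between tray's own z axis and vertical below 0.08 rad and height (world z) of tray below 0.012 m and linear speed of tray below 0.02 m/s); the robot touches nothing.
It fails at once if one of the other things on the table is pushed aside (40 mm) or knocked over (distance of any of tumbler, pill_bottle, mug, pepper_mill, salt_shaker, glasses_case from where it was at the start of the episode above 0.04 m or angle between any of tumbler, pill_bottle, mug, pepper_mill, salt_shaker, glasses_case's own z axis and vertical above 0.5 rad).
Of c1, c2, c3, c4, c5, c6, c7, c8 only 5 to 8 are there at a start; the rules pass over those that are not, and their reading is None.
At some moment in a run one of c1, c2, c3, c4, c5, c6, c7, c8 may be knocked a few centimetres aside while the robot is not near it.
It also fails if it takes over 210 s, if anything falls off the work surface, if the arm or the gripper's body presses on something with over 40 N, if the wrist force passes 120 N, or if a joint passes its speed limit or range.

ROBOT

A 7-joint arm with a two-finger parallel gripper is mounted at the origin on the work surface. World frame = base frame: x ahead of the robot, y to its left, z up, the work surface at z = 0. Lengths are in m, angles in rad, forces in N, time in s.
With the tool pointing down it reaches from about 0.375 to 0.925 m from the base axis. Payload 3.1 kg.
Tool frame: the origin (TCP) lies on the front face of the gripper's body, between the roots of the fingers; the fingertips stand 73 mm ahead of it and the grasp point (between the pads) lies 54 mm ahead of it; z points along the fingers, y is the line along which they close (so a half turn about z gives the same grasp; the last joint's range is limited). The gripper opens to 85 mm and grips with 20 to 120 N. Pads are 22 mm wide; open, the fingers measure 114 mm over their backs; the gripper's body (76 mm by 85 mm) begins 54 mm behind the grasp point. The pads swing forward as they close: fully open they stand 13 mm farther back than shut.
Start: joints at [-1.348, 0.383, 0.044, 1.598, -0.018, 1.161, -0.05], TCP at [0.205, 0.617, 0.304] pointing down, gripper open.
Joint ranges: [-2.61, 2.61], [-0.41, 2.15], [-1.48, 1.57], [0, 2.5], [-1.57, 4.71], [0.05, 1.97], [-2.85, 2.85]. Speed limits (rad/s): [2.79, 2.79, 3.14, 3.14, 3.14, 3.14, 3.14].

INTERFACE

Orientations are given as a unit quaternion [w, x, y, z].
In Python, from plant import robot gives the robot as it stands.
- The arm moves only by the tool apply_moves, never from a script. Its argument "targets" is a list of rows, each a list of 4 numbers: the shift along the world's x, y, z each as a share of 100 cm, from -1 to 1, then the turn about the world's z as a share of 45 degrees, from -1 to 1. In form: [[x, y, z, twist], ...]. A call has 1 to 20 rows; each row is the pose to reach, as a shift and turn from the pose commanded when the call began; what a row does not reach only later rows make up. A row lasts 1/8 s, in which the tool goes at most 62.5 mm and 10.7 degrees, less where a joint would pass 70% of its speed; a pose out of reach is approached as far as the arm can. A call with a number of a shift or a turn outside -1 to 1 is refused whole. A call with a gripper value outside its range is refused whole. "claw" is the closure, from -1 (fully open) to 1 (shut), set as the call begins (left out, the last holds). The fingers move at their own pace and stop on an object; "squeeze" is the grip in N (left out, the last holds). Time passes only in rows, so rows that repeat a pose let the fingers close. It gives the time, the measured TCP pose, the force, the opening and the grip force at its end, in the units of the state.
- robot.state(): the state, without advancing time (a new reading comes with each control period).
- robot.grab_frame(name): name is "scene" or "top" or "wrist"; returns a dict with "pixels" (480x640x3 uint8, red, green, blue), "fx", "fy", "cx", "cy" (pixels), "R" (3x3) and "t" (3): a world point X has camera coordinates R X + t. Camera axes: x right, y down, z forward; pixel columns grow to the right and rows downward; lengths in m; the calibration is good to about 2 mm. A picture is of the moment at which its call begins. There is no depth.
- robot.finish_job(): hands the job in; it is judged then, once.
The state is a dict: "time": time; "joint_positions": joint angles; "qd": joint speeds; "joint_torque": joint torques, N m; "eef_pos": TCP position; "eef_rot": TCP orientation; "wrist_force": force on the tool from outside, world axes, zero at the start; "wrist_torque": the same for the moment, N m; "grip_width": finger opening in m; "finger_force": force on a finger pad.
Only numpy, scipy, OpenCV 4.12 (cv2) and the standard library are available. Lean on these libraries where they do the work, as an engineer would, in place of code of your own. Each camera call takes 0.05 s, during which the arm holds its last target. There are 200 camera calls.

## Working session

There is one attempt and no reset: what is moved stays moved. The work goes in short steps, Python scripts to look and compute and a tool call to move; the robot and the scene stay as the last step left them, time stands still between calls to the robot, and variables do not carry over. Pictures are saved under pics/ and viewed, at most 14 in all, crops included, and the job is handed in when it is done.

Besides the shell and the picture viewer there is one more tool, called as name(argument=value, ...), one argument or row to a line, values as JSON. apply_moves: Moves the arm, as the interface text tells. Shift numbers are shares of 100 cm and turn numbers shares of 45 degrees, none past 1 either way. Its arguments: {"type":"object","properties":{"targets":{"type":"array","items":{"type":"array","items":{"type":"number"}}},"claw":{"type":"number"},"squeeze":{"type":"number"}},"required":["targets"]}

```bash
ls; mkdir -p pics
cat > h.py <<'E'
from plant import robot
import numpy as np, cv2
def grab(n,f=None):
    d=robot.grab_frame(n)
    if f: cv2.imwrite('pics/'+f,d['pixels'][:,:,::-1])
    return d
def ray(d,u,v,z):
    R=np.array(d['R']);t=np.array(d['t']);c=-R.T@t
    w=R.T@np.array([(u-d['cx'])/d['fx'],(v-d['cy'])/d['fy'],1])
    return c+w*(z-c[2])/w[2]
def proj(d,X):
    p=np.array(d['R'])@np.array(X)+np.array(d['t']);return d['fx']*p[0]/p[2]+d['cx'],d['fy']*p[1]/p[2]+d['cy']
E
python3 - <<'E'
from h import *
import pickle
for n in('top','scene'):
    d=grab(n,n+'0.png');pickle.dump(d,open(n+'0.pkl','wb'));R=np.array(d['R']);print(n,d['fx'],-R.T@d['t'],R.round(3).tolist())
print(robot.state())
E
```

```text
pics
top 619.729536828597 [0.42796796 0.01455009 1.39915292] [[-0.022, -1.0, -0.01], [-0.989, 0.023, -0.146], [0.146, 0.006, -0.989]]
scene 517.996226035816 [ 0.99914816 -0.53327338  1.02349684] [[0.835, 0.549, 0.015], [0.445, -0.661, -0.605], [-0.322, 0.512, -0.796]]
{'time': 0.1, 'joint_positions': array([-1.34778484,  0.38378497,  0.04378674,  1.59941816, -0.0179091 ,
        1.16120629, -0.04995061]), 'qd': array([-8.03267800e-05, -2.05096689e-03,  3.47467261e-03, -5.06173530e-03,
        6.08289714e-05,  9.58762342e-04,  5.50387981e-04]), 'joint_torque': array([ 2.69589946e-03, -4.34727001e+01,  1.02941036e+00, -2.50454968e+01,
        1.08951190e-02,  5.42909052e-03,  1.89738222e-05]), 'eef_pos': array([0.2047153 , 0.61620043, 0.30259071]), 'eef_rot': array([-1.43347028e-04,  1.59683154e-01,  9.87167574e-01, -1.20415225e-03]), 'wrist_force': array([0.71921763, 0.37061579, 0.08584151]), 'wrist_torque': array([ 0.0345094 ,  0.00253744, -0.00219904]), 'finger_force': 0.0, 'grip_width': 0.08529090549992707}
```

View pics/top0.png

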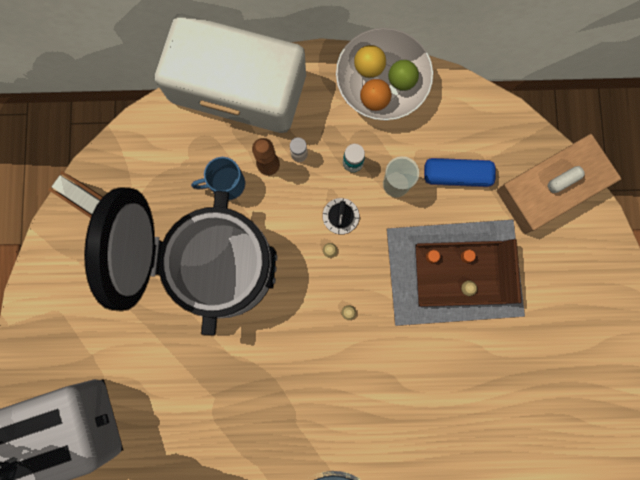

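View pics/scene0.png

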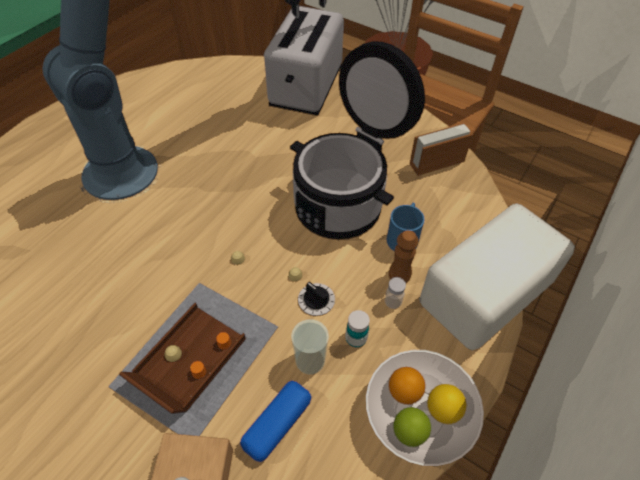

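The top view shows the cooker mouth at about (215,262), with its lid open to the left at (125,250). The tray is on the mat at (468,273), with its open edge facing the cooker. It holds carrots at (434,256) and (470,256) and a potato at (469,288). Loose potatoes are at (330,250) and (348,312), and the timer is at (341,215). The scene view shows the same layout, with 5 pieces in total.

Run:
```python
from h import *
import pickle
d=pickle.load(open('top0.pkl','rb'));im=np.ascontiguousarray(d['pixels'][:,:,::-1])
a=cv2.resize(im[215:332,380:530],None,fx=5,fy=5,interpolation=cv2.INTER_CUBIC)
cv2.imwrite('pics/a.png',a)
b=cv2.resize(im[180:340,80:280],None,fx=4,fy=3.75 and 4,interpolation=cv2.INTER_CUBIC)
cv2.imwrite('pics/b.png',b[:600])
hsv=cv2.cvtColor(im,cv2.COLOR_BGR2HSV)
g=cv2.inRange(hsv,(0,0,60),(179,35,150)); g[:210]=0;g[335:]=0;g[:,:378]=0;g[:,532:]=0
c=max(cv2.findContours(cv2.morphologyEx(g,cv2.MORPH_OPEN,np.ones((3,3))),0,2)[0],key=cv2.contourArea)
r=cv2.minAreaRect(c);print('mat px',r)
P=np.array([ray(d,u,v,.004)[:2] for u,v in c[:,0]],np.float32);print('mat',cv2.minAreaRect(P))
o=cv2.inRange(hsv,(5,180,120),(16,255,255));o[:210]=0;o[330:]=0
for k in cv2.findContours(o,0,2)[0]:
    if cv2.contourArea(k)>30:
        m=cv2.moments(k);u,v=m['m10']/m['m00'],m['m01']/m['m00'];print('carrot',u,v,ray(d,u,v,.03))
for n,x0,x1,y0,y1,z in(('p6',320,342,240,262,.01),('p7',338,358,303,322,.01),('pt',458,480,278,300,.02)):
    s=hsv[y0:y1,x0:x1]; y=cv2.inRange(s,(18,60,110),(35,190,255)) if n=='pt' else cv2.inRange(cv2.cvtColor(im[y0:y1,x0:x1],cv2.COLOR_BGR2LAB),(0,0,0),(255,128,255))
    m=cv2.moments(y,True);print(n,m['m00']); 
    if m['m00']: u,v=m['m10']/m['m00']+x0,m['m01']/m['m00']+y0;print(u,v,ray(d,u,v,z))
t=cv2.inRange(hsv,(0,0,170),(179,50,255));t[:190]=0;t[245:]=0;t[:,:315]=0;t[:,368:]=0
k=np.vstack(cv2.findContours(t,0,2)[0]);e=cv2.minEnclosingCircle(k);print('timer',e,ray(d,*e[0],.01))
```

```text
mat px ((455.17767333984375, 271.9873046875), (96.75349426269531, 130.31085205078125), 85.91438293457031)
mat ((0.5305601954460144, -0.28496021032333374), (0.21717113256454468, 0.2872806489467621), 2.767606496810913)
carrot 433.31045751633985 255.45098039215685 [ 0.56523506 -0.2343863   0.03      ]
carrot 468.7524752475247 255.15346534653466 [ 0.56407709 -0.31274313  0.03      ]
p6 32.0
329.625 249.78125 [ 0.58548724 -0.00538212  0.01      ]
p7 36.0
347.47222222222223 311.3888888888889 [ 0.44694056 -0.04152724  0.01      ]
pt 156.0
468.56410256410254 287.78846153846155 [ 0.49258533 -0.31051506  0.02      ]
timer ((340.3529357910156, 215.5), 17.990888595581055) [ 0.66325583 -0.03173395  0.01      ]
```

View pics/a.png

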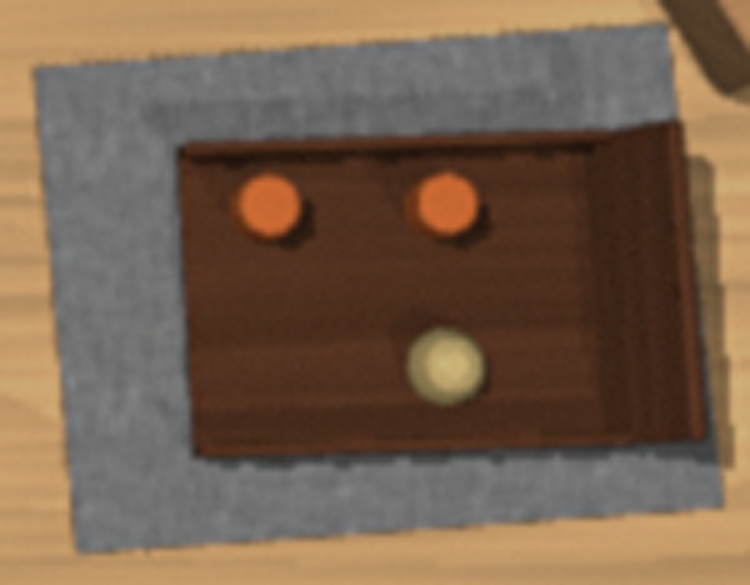

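View pics/b.png

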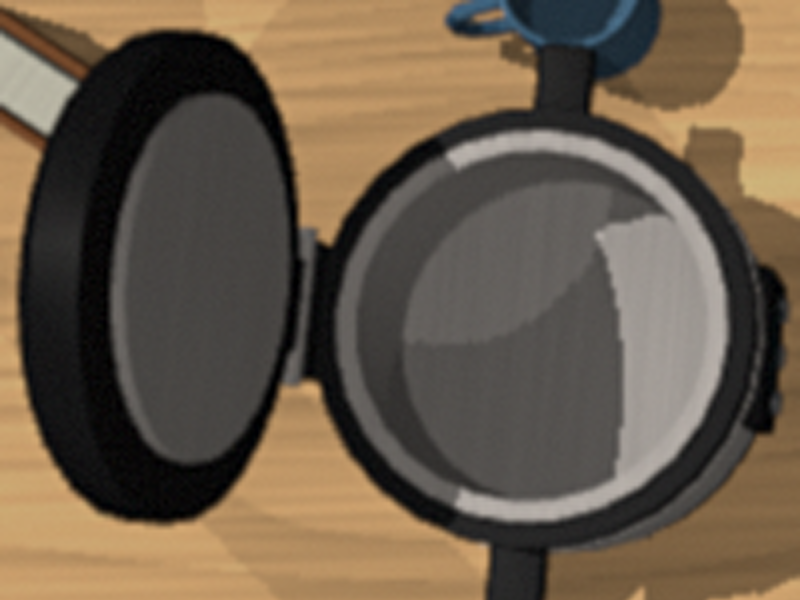

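The tray's open edge runs from crop (180,150) to (195,455), with side wall tops at crop rows of about 143 and 443. The pot mouth centre is at about crop (533,327), which is full-frame (213,262). The handles are at (221,199) and (209,324).

Run:
```python
from h import *
import pickle
from scipy.spatial.transform import Rotation as Ro
d=pickle.load(open('top0.pkl','rb'))
A=lambda x,y,z:ray(d,380+x/5,215+y/5,z).round(4)
for z in(.03,.036):print('upper wall top',A(181,147,z),A(615,135,z),'lower',A(195,448,z),A(630,437,z))
print('front floor',A(184,165,.01),A(193,438,.01),'back top',A(682,122,.065),A(705,440,.065))
for n,u,v,z in(('mouth',213.3,261.8,.153),('outer',214.3,262,.15),('h1',221.2,198.7,.13),('h2',209.2,323.7,.13),('hinge',157,257,.158)):print(n,ray(d,u,v,z).round(4))
for n,u,v,z in(('mug',224,175,.092),('mill',262,147,.158),('tumb',401,172,.115),('pill',354,152,.085),('case',460,172,.042)):print(n,ray(d,u,v,z).round(3))
q=robot.state()['eef_rot'];print(Ro.from_quat([q[1],q[2],q[3],q[0]]).as_matrix().round(3))
# mat corners
print([A(*p,.004).tolist() for p in((35,68),(667,25),(722,507),(78,551))])
```

```text
upper wall top [ 0.5908 -0.1977  0.03  ] [ 0.5916 -0.3903  0.03  ] lower [ 0.4579 -0.1977  0.03  ] [ 0.4584 -0.388   0.03  ]
upper wall top [ 0.59   -0.1967  0.036 ] [ 0.5909 -0.3885  0.036 ] lower [ 0.4578 -0.1968  0.036 ] [ 0.4583 -0.3863  0.036 ]
front floor [ 0.5849 -0.2017  0.01  ] [ 0.4628 -0.2002  0.01  ] back top [ 0.5924 -0.4092  0.065 ] [ 0.4556 -0.4096  0.065 ]
mouth [0.5503 0.2322 0.153 ]
outer [0.5502 0.2307 0.15  ]
h1 [0.6844 0.22   0.13  ]
h2 [0.4268 0.2443 0.13  ]
hinge [0.5622 0.345  0.158 ]
mug [0.744 0.22  0.092]
mill [0.786 0.131 0.158]
tumb [ 0.736 -0.159  0.115]
pill [ 0.79  -0.063  0.085]
case [ 0.75  -0.301  0.042]
[[-0.949  0.315 -0.001]
 [ 0.315  0.949 -0.002]
 [-0.    -0.002 -1.   ]]
[[0.6316, -0.1371, 0.004], [0.6445, -0.4249, 0.004], [0.4272, -0.4344, 0.004], [0.4142, -0.1478, 0.004]]
```

apply_moves(
  targets=[
    [0.1,-0.3,0,-0.5],
    [0.2,-0.55,0,-1],
    [0.2,-0.55,0,-1],
    [0.2,-0.55,0,-1],
    [0.2,-0.55,0,-1],
    [0.2,-0.55,0,-1],
    [0.2,-0.55,0,-1],
    [0.2,-0.55,0,-1],
    [0.2,-0.55,0,-1],
    [0.2,-0.55,0,-1],
    [0.2,-0.55,0,-1],
    [0.2,-0.55,0,-1],
  ],
  claw=0.4,
  squeeze=60,
)

```text
time: 1.6
eef_pos: [0.4044, 0.068, 0.3036]
eef_rot: [-0.0, 0.525, 0.851, -0.0]
wrist_force: [-0.5, 0.1, 0.2]
grip_width: 0.0259
finger_force: 0.0
```

apply_moves(
  targets=[
    [0.054,-0.413,0,-0.591],
    [0.054,-0.413,0,-0.591],
    [0.054,-0.413,0,-0.591],
    [0.054,-0.413,0,-0.591],
    [0.054,-0.413,0,-0.591],
    [0.054,-0.413,0,-0.591],
    [0.054,-0.413,0,-0.591],
    [0.054,-0.413,-0.1,-0.591],
    [0.054,-0.413,-0.1,-0.591],
    [0.054,-0.413,-0.1,-0.591],
  ],
)

```text
time: 2.85
eef_pos: [0.4583, -0.3424, 0.1998]
eef_rot: [-0.005, 0.706, 0.708, -0.001]
wrist_force: [-0.6, -0.1, 0.2]
grip_width: 0.0255
finger_force: 0.0
```

Run:
```python
from h import *
grab('wrist','w1.png');grab('scene','s1.png');print(robot.state()['eef_pos'],robot.state()['eef_rot'])
```

```text
[ 0.46018086 -0.34522783  0.20420387] [3.16294289e-05 7.06084528e-01 7.08127554e-01 7.54515109e-05]
```

View pics/w1.png

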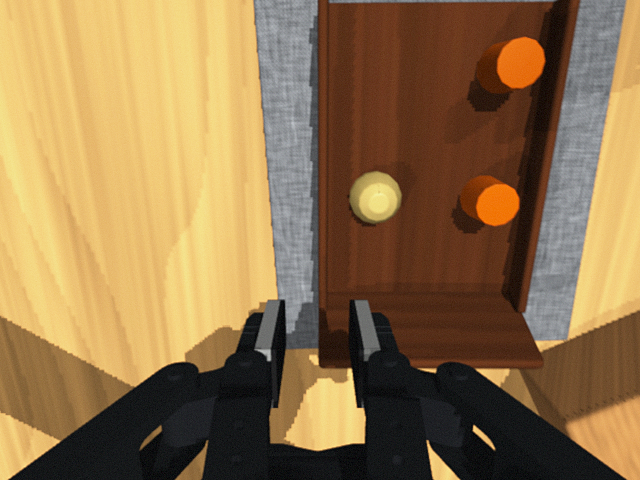

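The wrist view shows the near wall at u≈323, between the two fingers (u≈280 and 352). The potato at (376,197) is clear of them.

apply_moves(
  targets=[
    [0,0,-0.06,0],
    [0,0,-0.09,0],
    [0,0,-0.105,0],
    [0,0,-0.115,0],
    [0,0,-0.115,0],
    [0,0,-0.115,0],
  ],
)

```text
time: 3.7
eef_pos: [0.4597, -0.3469, 0.0902]
eef_rot: [0.001, 0.707, 0.707, 0.0]
wrist_force: [0.6, -0.1, -0.4]
grip_width: 0.0254
finger_force: 0.0
```

apply_moves(
  targets=[
    [0,0,0,0],
    [0,0,0,0],
    [0,0,0,0],
    [0,0,0,0],
    [0,0,0.01,0],
    [0,0,0.02,0],
    [0,0,0.03,0],
    [0,0,0.03,0],
    [0,0,0.03,0],
  ],
  claw=1,
  squeeze=90,
)

```text
time: 4.82
eef_pos: [0.4588, -0.3459, 0.1188]
eef_rot: [-0.0, 0.707, 0.707, 0.0]
wrist_force: [-0.7, -0.8, -2.7]
grip_width: 0.0034
finger_force: 88.2
```

Run:
```python
from h import *
grab('scene','s2.png');print(robot.state()['wrist_force'],robot.state()['wrist_torque'],robot.state()['grip_width'])
```

```text
[ 0.93387874  0.63968534 -3.41011385] [-0.10569695  0.18903127  0.05265907] 0.0030967017864696324
```

View pics/s2.png

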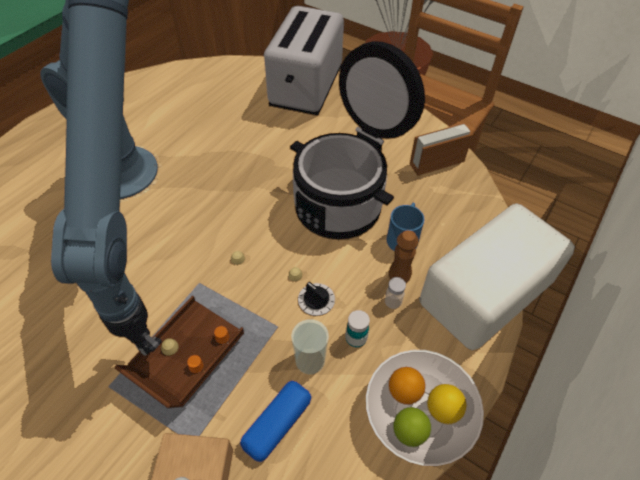

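The scene view shows the tray lifted roughly level at (180,350), with all three pieces still on it. Next I carry it over the pot.

apply_moves(
  targets=[
    [0,0,0.02,0],
    [0,0,0.05,0],
    [0,0,0.08,0],
    [0,0,0.11,0],
    [0,0,0.14,0],
    [0,0,0.16,0],
    [0,0,0.17,0],
    [0,0,0.17,0],
    [0,0.01,0.17,0],
    [0,0.03,0.17,0],
    [0,0.06,0.17,0],
    [0,0.09,0.17,0],
    [0,0.12,0.17,0],
    [0,0.15,0.17,0],
    [0,0.18,0.17,0],
    [0,0.21,0.17,0],
    [0,0.24,0.17,0],
    [0,0.26,0.17,0],
    [0,0.27,0.17,0],
    [0,0.27,0.17,0],
  ],
)

```text
time: 7.38
eef_pos: [0.4584, -0.0755, 0.2883]
eef_rot: [-0.001, 0.706, 0.708, -0.0]
wrist_force: [0.4, -0.8, -3.1]
grip_width: 0.0034
finger_force: 88.4
```

apply_moves(
  targets=[
    [0,0.01,0,-0.02],
    [0.003,0.03,0,-0.05],
    [0.006,0.06,0,-0.08],
    [0.009,0.09,0,-0.11],
    [0.012,0.12,0,-0.125],
    [0.015,0.15,0,-0.125],
    [0.018,0.18,0,-0.125],
    [0.018,0.205,0,-0.125],
    [0.018,0.225,0,-0.125],
    [0.018,0.237,0,-0.125],
    [0.018,0.243,0,-0.125],
    [0.018,0.243,0,-0.125],
    [0.018,0.243,0,-0.125],
  ],
)

```text
time: 9.0
eef_pos: [0.477, 0.1657, 0.2889]
eef_rot: [0.0, 0.741, 0.671, -0.0]
wrist_force: [0.8, 0.5, -2.5]
grip_width: 0.0027
finger_force: 88.4
```

Run:
```python
from h import *
a=grab('scene')['pixels'];b=grab('top')['pixels']
o=np.hstack([a[60:300,200:500],b[150:390,60:360]])[:,:,::-1];o=cv2.resize(o,(800,320))
cv2.imwrite('pics/c3.png',o);print(robot.state()['eef_pos'],robot.state()['wrist_force'])
```

```text
[0.47701852 0.16592642 0.28889996] [ 0.33125942 -0.02781259 -3.29901353]
```

View pics/c3.png

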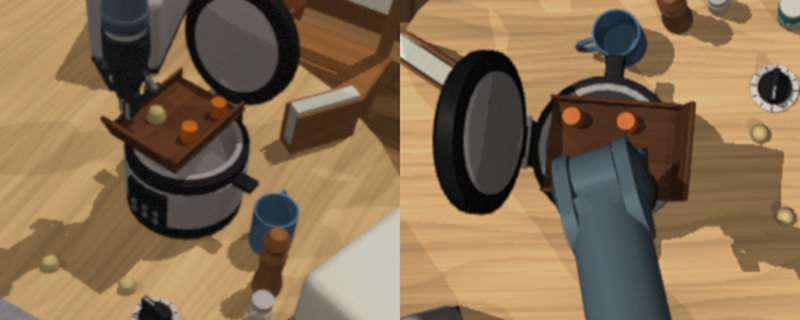

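The tray is level over the pot mouth with the carrots and potato still on it. I'll lower it to bridge the rim.

apply_moves(
  targets=[
    [0,0,-0.02,0],
    [0,0,-0.035,0],
    [0,0,-0.042,0],
    [0,0,-0.046,0],
    [0,0,-0.049,0],
    [0,0,-0.049,0],
  ],
)

```text
time: 9.85
eef_pos: [0.4771, 0.1669, 0.24]
eef_rot: [0.0, 0.741, 0.672, 0.0]
wrist_force: [0.0, 0.1, -2.9]
grip_width: 0.0029
finger_force: 88.4
```

apply_moves(
  targets=[
    [0,0,-0.002,0],
    [0,0,-0.004,0],
    [0,0,-0.006,0],
    [0,0,-0.006,0],
  ],
)

```text
time: 10.35
eef_pos: [0.4773, 0.1669, 0.2354]
eef_rot: [-0.001, 0.741, 0.672, 0.0]
wrist_force: [-4.8, -0.9, 8.0]
grip_width: 0.0031
finger_force: 89.9
```

apply_moves(
  targets=[
    [0,0,0.002,0],
    [0,0,0.002,0],
    [0,0,0.002,0],
    [0,0,0.06,0],
    [0,0,0.1,0],
    [0,0,0.13,0],
    [0,0,0.13,0],
    [0,0,0.13,0],
  ],
  claw=0.5,
)

```text
time: 11.35
eef_pos: [0.4764, 0.1668, 0.3629]
eef_rot: [-0.0, 0.741, 0.672, -0.001]
wrist_force: [-0.1, 0.3, -0.6]
grip_width: 0.0211
finger_force: 0.0
```

Run:
```python
from h import *
a=grab('scene')['pixels'];b=grab('top')['pixels']
o=np.hstack([a[60:300,200:500],b[150:390,60:360]])[:,:,::-1];o=cv2.resize(o,(800,320))
cv2.imwrite('pics/c4.png',o);print(robot.state()['eef_pos'],robot.state()['wrist_force'])
```

```text
[0.47608125 0.16659702 0.36223815] [ 0.56017389 -0.2512801  -1.65887094]
```

View pics/c4.png

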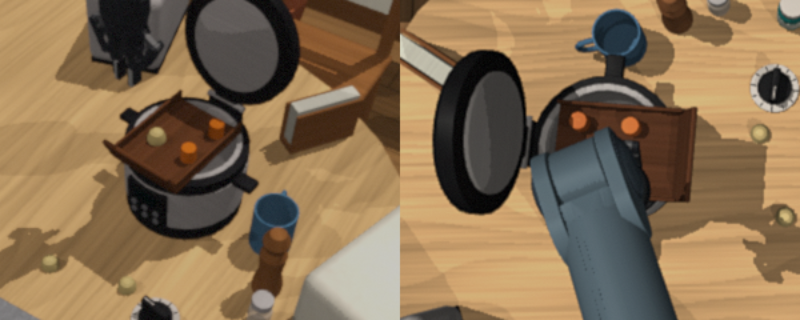

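The tray rests flat across the rim with all 3 pieces on it. Its back wall top runs from composite (697,108) to (690,200).

Run:
```python
from h import *
import pickle
d=pickle.load(open('top0.pkl','rb'))
A=lambda x,y,z:ray(d,60+(x-400)/1.3333,150+y/1.3333,z).round(4)
a,b=A(697,108,.213),A(690,200,.213);print(a,b,(a+b)/2,A(562,102,.185))
print(robot.state()['joint_positions'].round(2))
```

```text
[0.6011 0.0873 0.213 ] [0.4686 0.0992 0.213 ] [0.53485 0.09325 0.213  ] [0.619 0.29  0.185]
[-1.23  0.05  0.85  1.9  -0.04  1.21 -0.47]
```

apply_moves(
  targets=[
    [0.061,-0.062,0,1],
    [0.061,-0.062,0,1],
    [0.061,-0.062,0,1],
    [0.061,-0.062,0,1],
    [0.061,-0.062,0,1],
    [0.061,-0.062,0,1],
  ],
  claw=0,
  squeeze=20,
)

```text
time: 12.2
eef_pos: [0.5374, 0.1046, 0.3624]
eef_rot: [-0.001, 0.428, 0.904, -0.001]
wrist_force: [-0.1, -0.8, -0.3]
grip_width: 0.0428
finger_force: 0.0
```

apply_moves(
  targets=[
    [0,0,0,1],
    [0,0,0,1],
    [0,0,0,1],
    [0,0,0,1],
    [0,0,0,1],
    [0,0,0,1],
    [0,0,-0.02,1],
  ],
)

```text
time: 13.08
eef_pos: [0.5391, 0.105, 0.3451]
eef_rot: [0.002, 0.05, 0.999, 0.001]
wrist_force: [-0.1, 0.3, -0.2]
grip_width: 0.0428
finger_force: 0.0
```

Run:
```python
from h import *
s=robot.state();print(s['eef_pos'],s['eef_rot'],s['joint_positions'].round(2))
a=grab('wrist','w5.png')['pixels']
```

```text
[0.53907267 0.10502156 0.34506265] [1.71587904e-03 5.01532916e-02 9.98739761e-01 7.70082973e-04] [-0.93  0.18  0.74  1.83 -0.13  1.18  1.33]
```

View pics/w5.png

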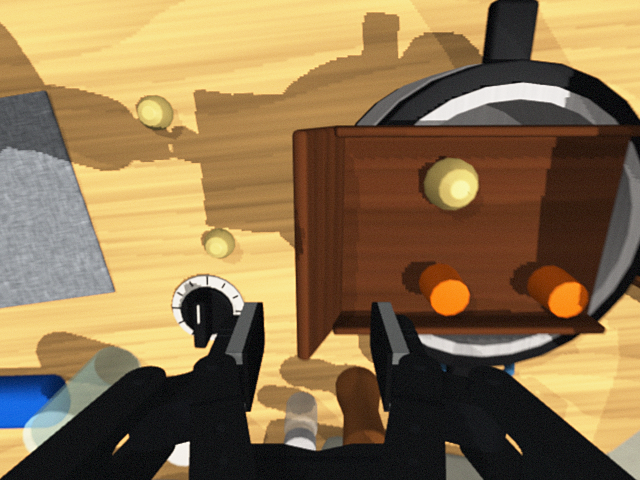

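The fingers straddle the back wall (u≈245 and 390, wall at 297–340). I'll lower and grip it lightly.

apply_moves(
  targets=[
    [0,0,-0.05,0],
    [0,0,-0.08,0],
    [0,0,-0.098,0],
    [0,0,-0.098,0],
    [0,0,-0.098,0],
  ],
)

```text
time: 13.75
eef_pos: [0.539, 0.1049, 0.2472]
eef_rot: [0.001, 0.049, 0.999, 0.0]
wrist_force: [-0.8, 0.7, 0.4]
grip_width: 0.043
finger_force: 0.0
```

apply_moves(
  targets=[
    [0,0,0,0],
    [0,0,0,0],
    [0,0,0,0],
    [0,0,0,0],
    [0,0,0,0],
  ],
  claw=1,
  squeeze=25,
)

```text
time: 14.38
eef_pos: [0.539, 0.1043, 0.2475]
eef_rot: [0.001, 0.049, 0.999, 0.001]
wrist_force: [-1.0, -2.3, 6.0]
grip_width: 0.0212
finger_force: 23.3
```

Run:
```python
from h import *
s=robot.state();print(s['eef_pos'],s['wrist_force'],s['wrist_torque'],s['grip_width'])
a=grab('scene')['pixels'];b=grab('top')['pixels']
o=np.hstack([a[60:300,200:500],b[150:390,60:360]])[:,:,::-1];o=cv2.resize(o,(800,320))
cv2.imwrite('pics/c6.png',o)
```

```text
[0.53899692 0.10433501 0.24747625] [-1.00900464 -2.31443858  5.95407963] [0.09305197 0.21818347 0.00925719] 0.021241594929485078
```

View pics/c6.png

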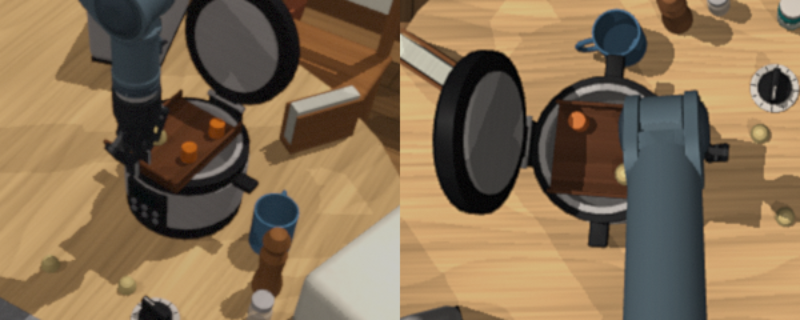

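Gripped, with the tray still flat. Next I lift the back slowly so the tray tips over the pot.

apply_moves(
  targets=[
    [0,0,0.01,0],
    [0,-0.003,0.02,0],
    [-0.001,-0.006,0.03,0],
    [-0.001,-0.01,0.04,0],
    [-0.001,-0.013,0.05,0],
    [-0.001,-0.015,0.06,0],
    [-0.001,-0.015,0.065,0],
    [-0.001,-0.015,0.065,0],
    [-0.001,-0.015,0.065,0],
  ],
)

```text
time: 15.6
eef_pos: [0.537, 0.0889, 0.3106]
eef_rot: [-0.0, 0.049, 0.999, -0.001]
wrist_force: [1.5, -2.4, -2.2]
grip_width: 0.0085
finger_force: 24.5
```

Run:
```python
from h import *
s=robot.state();print(s['eef_pos'],s['wrist_force'],s['wrist_torque'],s['grip_width'])
a=grab('scene')['pixels'];b=grab('top')['pixels']
o=np.hstack([a[60:300,200:500],b[150:390,60:360]])[:,:,::-1];o=cv2.resize(o,(800,320))
cv2.imwrite('pics/c7.png',o)
```

```text
[0.53695406 0.0888889  0.31057171] [ 1.53288325 -2.3528783  -2.1690369 ] [-0.79699526 -0.29814578 -0.07951841] 0.008518078874168044
```

View pics/c7.png

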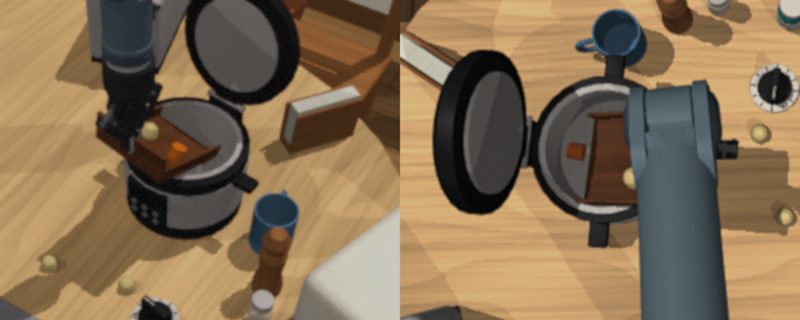

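The tray is now at about 25° and one carrot is already in the pot, but the potato and the second carrot are still on the tray. I'll lower the squeeze and shake it gently to tip it further.

apply_moves(
  targets=[
    [0,0.01,0.015,0],
    [0.002,0.03,0.015,0],
    [0.002,0.02,0.015,0],
    [0.002,0.04,0.015,0],
    [0.002,0.03,0.015,0],
    [0.002,0.05,0.015,0],
    [0.002,0.025,0.015,0],
    [0.002,0.045,0.015,0],
    [0.002,0.02,0.015,0],
    [0.002,0.03,0.015,0],
    [0.002,0.03,0.015,0],
  ],
  squeeze=20,
)

```text
time: 17.08
eef_pos: [0.5389, 0.1207, 0.3261]
eef_rot: [0.0, 0.049, 0.999, 0.001]
wrist_force: [0.6, -0.4, 0.0]
grip_width: 0.0083
finger_force: 24.7
```

Run:
```python
from h import *
s=robot.state();print(s['eef_pos'],s['wrist_force'],s['wrist_torque'],s['grip_width'])
a=grab('scene')['pixels'];b=grab('top')['pixels']
o=np.hstack([a[60:300,200:500],b[150:390,60:360]])[:,:,::-1];o=cv2.resize(o,(800,320))
cv2.imwrite('pics/c8.png',o)
```

```text
[0.53893341 0.12074177 0.32609673] [ 0.5682974  -0.39800379  0.02337345] [-0.06958192 -0.04879008  0.00211667] 0.008265283782596182
```

View pics/c8.png

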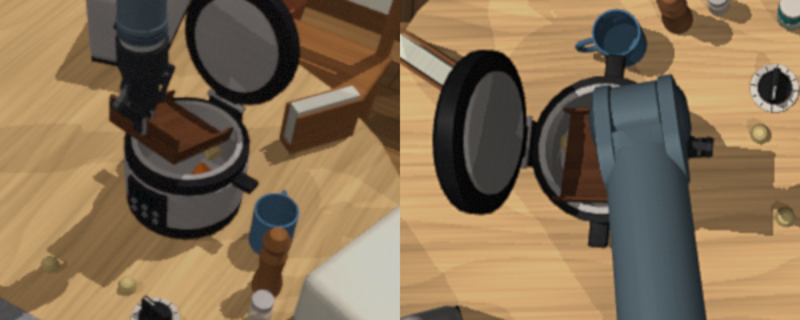

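The potato and both carrots have left the tray, and orange and yellow are visible in the pot. The opening of 8.3 mm means the wall is aligned with the pads, so the tilt is about 0.436 rad. I'll add tilt by pressing the lip against the far pot wall, using the opening as a tilt gauge.

apply_moves(
  targets=[
    [-0.002,-0.02,0,0],
    [-0.002,-0.02,-0.014,0],
    [-0.002,-0.02,-0.014,0],
    [-0.002,-0.02,-0.014,0],
    [-0.002,-0.02,-0.014,0],
  ],
)

```text
time: 17.8
eef_pos: [0.5396, 0.0964, 0.3142]
eef_rot: [0.003, 0.052, 0.999, 0.0]
wrist_force: [2.4, -4.1, 5.9]
grip_width: 0.0087
finger_force: 39.8
```

apply_moves(
  targets=[
    [0.001,0.01,0.002,0],
    [0.002,0.02,0.006,0],
    [0.003,0.03,0.012,0],
    [0.004,0.04,0.018,0],
    [0.004,0.045,0.02,0],
    [0.004,0.045,0.02,0],
    [0.004,0.045,0.02,0],
  ],
)

```text
time: 18.68
eef_pos: [0.5395, 0.1402, 0.3304]
eef_rot: [-0.003, 0.05, 0.999, -0.005]
wrist_force: [-1.0, -6.9, -0.4]
grip_width: 0.0081
finger_force: 28.1
```

apply_moves(
  targets=[
    [0,0.01,0,0],
    [0,0.018,0.004,0],
    [0,0.025,0.008,0],
    [0,0.025,0.008,0],
    [0,0.025,0.008,0],
  ],
)

```text
time: 19.3
eef_pos: [0.5391, 0.1505, 0.3391]
eef_rot: [-0.006, 0.056, 0.998, -0.015]
wrist_force: [-8.8, -26.5, 12.5]
grip_width: 0.0088
finger_force: 50.7
```

```bash
cat > tr.py <<'E'
from h import *
s=robot.state();print(s['eef_pos'],s['wrist_force'],s['wrist_torque'],s['grip_width'])
for n,(x0,x1,y0,y1) in(('scene',(290,420,120,220)),('top',(150,300,200,330))):
    d=grab(n);im=d['pixels'][y0:y1,x0:x1].astype(int);r,g,b=im[...,0],im[...,1],im[...,2]
    m=((r>g*1.4)&(r<150)&(r-b>15)&(g<90)&(r>22)).astype(np.uint8)
    m=cv2.morphologyEx(m,cv2.MORPH_OPEN,np.ones((2,2)))
    c=max(cv2.findContours(m,0,1)[0],key=cv2.contourArea)
    print(n,cv2.contourArea(c),(cv2.approxPolyDP(c,2,True)[:,0]+[x0,y0]).tolist())
    cv2.imwrite('pics/tr_%s.png'%n,cv2.resize(d['pixels'][y0:y1,x0:x1,::-1],None,fx=3,fy=3,interpolation=cv2.INTER_CUBIC))
a,b=cv2.imread('pics/tr_scene.png'),cv2.imread('pics/tr_top.png')
o=np.zeros((390,800,3),np.uint8);o[:300,:390]=a;o[:390,395:800]=b[:,:405];cv2.imwrite('pics/tr.png',o)
E
python3 tr.py
```

```text
[0.53907588 0.15048394 0.33914762] [ -8.84808252 -26.45521507  12.51917448] [-7.02792776  2.29188847 -0.3486342 ] 0.008783659710548255
scene 1757.5 [[290, 124], [290, 138], [342, 177], [347, 176], [352, 167], [371, 161], [374, 156], [365, 155], [332, 129], [333, 122], [327, 125], [324, 138], [319, 137], [319, 148], [315, 151], [307, 145], [307, 138]]
top 351.0 [[176, 269], [171, 300], [164, 302], [188, 305], [187, 295]]
```

Pushing on the lip only loads the wrist, because the pads hold the wall stiffly. I'll back off and open the fingers a few millimetres, so the wall rocks in the gap and wedges at a steeper angle.

apply_moves(
  targets=[
    [0,-0.03,0,0],
    [0,-0.06,-0.005,0],
    [0,-0.06,-0.015,0],
    [0,-0.06,-0.015,0],
    [0,-0.06,-0.015,0],
    [0,-0.06,-0.015,0],
  ],
)

```text
time: 20.15
eef_pos: [0.541, 0.1113, 0.325]
eef_rot: [0.0, 0.048, 0.999, 0.0]
wrist_force: [-0.0, 0.5, -2.7]
grip_width: 0.0087
finger_force: 24.5
```

apply_moves(
  targets=[
    [0,0,0,0],
    [0,0,0,0],
    [0,0,0,0],
    [0,0,0,0],
  ],
  claw=0.7,
)

```text
time: 20.65
eef_pos: [0.5411, 0.1096, 0.3251]
eef_rot: [0.0, 0.049, 0.999, 0.0]
wrist_force: [0.6, -0.7, -0.3]
grip_width: 0.013
finger_force: 0.5
```

```bash
python3 tr.py
```

```text
[0.54110128 0.10960674 0.32513951] [ 0.5826373  -0.71076953 -0.29434713] [-0.22942154 -0.00658815 -0.02775992] 0.013014669971543442
scene 2332.0 [[329, 130], [324, 131], [322, 139], [317, 141], [315, 159], [309, 161], [307, 167], [298, 163], [297, 156], [290, 153], [290, 164], [325, 201], [343, 188], [358, 188], [354, 181], [365, 172], [360, 171], [328, 138]]
top 1714.0 [[210, 238], [194, 240], [198, 246], [192, 270], [185, 272], [183, 282], [188, 286], [185, 296], [178, 298], [183, 304], [223, 301]]
```

View pics/tr.png

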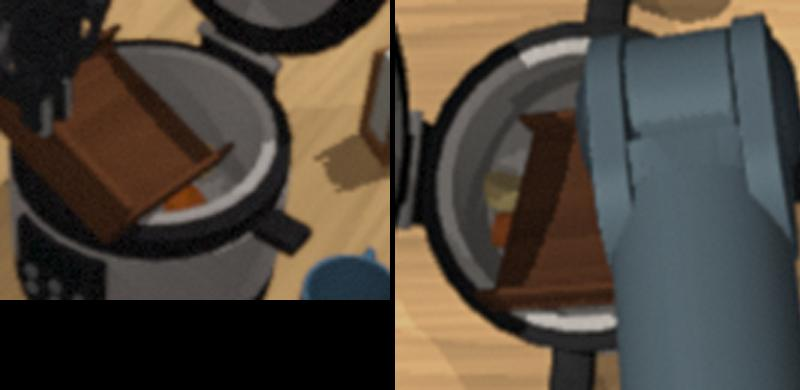

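The tray has slid down in the pads and now rests in the pot, tipped. In the scene view its lip runs from (325,132) to (364,171), and in the top view from (193,239) to (179,300). The pieces are visible in the pot. I'll triangulate the lip.

```bash
cat >> h.py <<'E'
def tri(a,pa,b,pb):
    A=[];B=[]
    for d,(u,v) in((a,pa),(b,pb)):
        p=ray(d,u,v,0);q=ray(d,u,v,.5);w=(q-p)/np.linalg.norm(q-p);M=np.eye(3)-np.outer(w,w);A.append(M);B.append(M@p)
    X=np.linalg.lstsq(np.vstack(A),np.hstack(B),rcond=None)[0]
    return X.round(4),np.linalg.norm(np.vstack(A)@X-np.hstack(B)).round(4)
E
python3 - <<'E'
from h import *
import pickle
t=pickle.load(open('top0.pkl','rb'));s=pickle.load(open('scene0.pkl','rb'))
print(tri(s,(365,170),t,(193,239)),tri(s,(325,132),t,(179,300)))
print(tri(s,(365,170),t,(195,242)))
# far-x wall: rear points, known plane x ~0.62: intersect scene ray with x plane
for p in((330,199),(358,177)):
    a,b=ray(s,*p,0),ray(s,*p,.5)
    for x in(.60,.62):print(p,x,a+(b-a)*(x-a[0])/(b[0]-a[0]))
E
```

```text
(array([0.6019, 0.2806, 0.1146]), np.float64(0.002)) (array([0.4734, 0.2978, 0.16  ]), np.float64(0.0029))
(array([0.5986, 0.2793, 0.1127]), np.float64(0.0033))
(330, 199) 0.6 [0.6        0.1216025  0.15516161]
(330, 199) 0.62 [0.62       0.08878882 0.19867103]
(358, 177) 0.6 [0.6       0.2476659 0.116861 ]
(358, 177) 0.62 [0.62       0.2085356  0.16228954]
```

The lip's far end is about 45 mm lower than its near end, so the tray is also rolled about 20°. Gripping it as it is and raising it combines that roll with the 25° pitch, for about 0.55 rad with the lip high enough.

apply_moves(
  targets=[
    [0,0,0,0],
    [0,0,0,0],
    [0,0,0,0],
    [0,0,0.01,0],
    [0,-0.005,0.02,0],
    [0,-0.01,0.03,0],
    [0,-0.01,0.04,0],
    [0,-0.01,0.04,0],
    [0,-0.01,0.04,0],
  ],
  claw=1,
  squeeze=60,
)

```text
time: 21.88
eef_pos: [0.5407, 0.1001, 0.3647]
eef_rot: [-0.0, 0.049, 0.999, 0.0]
wrist_force: [0.9, 0.3, -2.2]
grip_width: 0.007
finger_force: 60.1
```

```bash
python3 tr.py
```

```text
[0.54069754 0.10010085 0.36466768] [ 0.90151308  0.25508144 -2.20405045] [-0.08403418 -0.00382651  0.07142813] 0.007048402213296255
scene 2181.0 [[320, 120], [320, 125], [311, 135], [311, 149], [302, 155], [290, 141], [290, 157], [326, 189], [345, 177], [364, 159], [358, 163], [321, 126], [323, 120]]
top 1944.0 [[212, 239], [195, 242], [199, 249], [194, 271], [185, 272], [183, 282], [190, 284], [188, 298], [179, 302], [185, 308], [227, 303], [227, 293]]
```

Run:
```python
from h import *
import pickle
t=pickle.load(open('top0.pkl','rb'));s=pickle.load(open('scene0.pkl','rb'))
a=tri(s,(364,159),t,(195,241));b=tri(s,(320,122),t,(179,302));print(a,b)
print(np.degrees(np.arcsin((b[0]-a[0])[2]/np.linalg.norm(b[0]-a[0]))))
```

```text
(array([0.5959, 0.2713, 0.1545]), np.float64(0.0045)) (array([0.4668, 0.2882, 0.1958]), np.float64(0.0056))
17.599066101325448
```

The tray is rolled 17.6° on top of the 25° pitch, with the lip about 155 mm up and 50 mm from the mouth centre, so step 1 should be met. Next I carry the empty tray back to the mat.

apply_moves(
  targets=[
    [0,-0.01,0.03,0],
    [0,-0.03,0.05,0],
    [0,-0.07,0.05,0.03],
    [-0.002,-0.11,0.05,0.06],
    [-0.004,-0.15,0.05,0.1],
    [-0.006,-0.19,0.05,0.125],
    [-0.008,-0.23,0.05,0.125],
    [-0.01,-0.27,0.05,0.125],
    [-0.012,-0.31,0.05,0.125],
    [-0.012,-0.35,0.05,0.125],
    [-0.012,-0.39,0.04,0.125],
    [-0.012,-0.43,0.02,0.125],
    [-0.012,-0.46,0,0.125],
    [-0.012,-0.48,-0.02,0.125],
    [-0.012,-0.49,-0.05,0.125],
    [-0.012,-0.49,-0.08,0.125],
    [-0.012,-0.49,-0.1,0.125],
    [-0.012,-0.49,-0.1,0.125],
    [-0.012,-0.49,-0.1,0.125],
  ],
)

```text
time: 24.35
eef_pos: [0.5297, -0.3904, 0.266]
eef_rot: [0.001, -0.001, 1.0, -0.001]
wrist_force: [0.1, -0.3, -2.4]
grip_width: 0.0068
finger_force: 60.1
```

apply_moves(
  targets=[
    [0,0,-0.01,0],
    [0,0,-0.02,0],
    [0,0,-0.03,0],
    [0,0,-0.035,0],
    [0,0,-0.04,0],
    [0,0,-0.04,0],
  ],
  squeeze=20,
)

```text
time: 25.1
eef_pos: [0.5287, -0.3909, 0.2252]
eef_rot: [0.0, 0.0, 1.0, -0.0]
wrist_force: [-0.2, -1.1, -0.2]
grip_width: 0.007
finger_force: 60.5
```

apply_moves(
  targets=[
    [0,0,-0.005,0],
    [0,0,-0.01,0],
    [0,0,-0.015,0],
    [0,0,-0.02,0],
    [0,0,-0.02,0],
  ],
  claw=0.8,
  squeeze=20,
)

```text
time: 25.72
eef_pos: [0.5288, -0.3899, 0.2043]
eef_rot: [-0.0, -0.0, 1.0, 0.0]
wrist_force: [-0.7, -1.5, 2.2]
grip_width: 0.0085
finger_force: 27.1
```

apply_moves(
  targets=[
    [0,0,-0.01,0],
    [0,0,-0.02,0],
    [0,0,-0.03,0],
    [0,0,-0.03,0],
  ],
  claw=0.7,
)

```text
time: 26.22
eef_pos: [0.5285, -0.3889, 0.173]
eef_rot: [-0.001, -0.001, 1.0, 0.001]
wrist_force: [0.3, 0.6, 0.5]
grip_width: 0.0127
finger_force: 0.0
```

```bash
sed -e "s/(290,420,120,220)/(90,290,270,420)/;s/(150,300,200,330)/(370,540,210,340)/;s/r>22/r>30/" -e "s/^o=np.*//;s/^a,b=.*//" tr.py > tm.py; python3 tm.py
```

```text
[ 0.52847219 -0.38890354  0.17300641] [0.26691397 0.5522559  0.53699495] [ 0.0235956  -0.00170464 -0.00716974] 0.012738789841054875
scene 5708.5 [[182, 303], [167, 328], [162, 352], [155, 358], [159, 372], [155, 374], [144, 365], [142, 368], [150, 382], [147, 384], [136, 380], [131, 386], [189, 408], [198, 406], [239, 328], [239, 322], [234, 324], [187, 308]]
top 5310.5 [[505, 233], [410, 259], [427, 318], [476, 305], [509, 276], [497, 273], [495, 268], [497, 259], [513, 259]]
```

apply_moves(
  targets=[
    [0,-0.005,0.05,0],
    [0,-0.005,0.1,0],
    [0,-0.005,0.14,0],
    [0,-0.005,0.14,0],
  ],
  claw=-0.2,
)

```text
time: 26.82
eef_pos: [0.5301, -0.3975, 0.3203]
eef_rot: [0.004, 0.0, 1.0, -0.003]
wrist_force: [-0.1, 0.2, -0.2]
grip_width: 0.0511
finger_force: 0.0
```

```bash
cat > pot.py <<'E'
from h import *
import sys
d=grab('top','top_now.png');im=d['pixels'];hsv=cv2.cvtColor(im,cv2.COLOR_RGB2HSV);lab=cv2.cvtColor(im,cv2.COLOR_RGB2LAB)
m=cv2.inRange(lab,(90,0,128),(255,127,255));m[:225]=0;m[400:]=0;m[:,:280]=0;m[:,530:]=0
for k in cv2.findContours(m,0,2)[0]:
    if cv2.contourArea(k)>12:
        mm=cv2.moments(k);u,v=mm['m10']/mm['m00'],mm['m01']/mm['m00'];print('potato',cv2.contourArea(k),round(u,1),round(v,1),ray(d,u,v,.012).round(4))
o=cv2.inRange(hsv,(4,170,90),(16,255,255));o[:190]=0;o[400:]=0
for k in cv2.findContours(o,0,2)[0]:
    if cv2.contourArea(k)>12:print('orange',cv2.boundingRect(k))
E
python3 pot.py; python3 tm.py
```

```text
orange (183, 272, 11, 11)
orange (204, 249, 12, 11)
[ 0.52944903 -0.39628544  0.31757515] [ 0.65792669  0.08898618 -0.81600516] [-0.05481008  0.03608022 -0.04407052] 0.05118674255064922
scene 6179.5 [[182, 303], [137, 380], [127, 381], [126, 384], [189, 408], [201, 402], [238, 330], [239, 322], [234, 324], [186, 308]]
top 6205.0 [[505, 233], [410, 259], [427, 318], [523, 293]]
```

Run:
```python
from h import *
d=grab('top');im=d['pixels']
F1,F2=ray(d,410,259,.03),ray(d,427,318,.03);B1,B2=ray(d,505,233,.06),ray(d,523,293,.06)
f=(F1+F2)/2;b=(B1+B2)/2;u=(f-b)[:2]/np.linalg.norm((f-b)[:2]);print('front',F1,F2,'back',B1,B2,np.linalg.norm(F1-F2),np.linalg.norm((f-b)[:2]),'u',u,np.degrees(np.arctan2(-u[0],u[1])),'centre',f[:2]-.095*u)
import pickle
a=pickle.load(open('top0.pkl','rb'))['pixels']
g=cv2.cvtColor(im,cv2.COLOR_RGB2LAB).astype(int)
df=np.abs(im.astype(int)-a).sum(2)
for x0,x1,y0,y1 in((315,345,235,265),(333,363,297,327)):
    print('diff',df[y0:y1,x0:x1].mean())
    s=g[y0:y1,x0:x1,1];m=(s<=129).astype(np.uint8);M=cv2.moments(m,True)
    print(M['m00'],M['m00'] and ray(d,x0+M['m10']/M['m00'],y0+M['m01']/M['m00'],.012).round(4))
```

```text
front [ 0.55854385 -0.18248048  0.03      ] [ 0.42847907 -0.21382786  0.03      ] back [ 0.60764404 -0.38704889  0.06      ] [ 0.47693129 -0.41690983  0.06      ] 0.133789035735187 0.20958011416927724 u [-0.23273297  0.97254068] 13.458026519717745 centre [ 0.51562109 -0.29054553]
diff 22.84888888888889
133.0 [ 0.5849 -0.0057  0.012 ]
diff 22.75
140.0 [ 0.4452 -0.0437  0.012 ]
```

The tray lies on the mat, centred about 14 mm from the mat's middle. Next are the loose potatoes.

apply_moves(
  targets=[
    [0.02,0.1,-0.02,0],
    [0.056,0.39,-0.1,0],
    [0.056,0.39,-0.1,0],
    [0.056,0.39,-0.1,0],
    [0.056,0.39,-0.1,0],
    [0.056,0.39,-0.1,0],
    [0.056,0.39,-0.1,0],
    [0.056,0.39,-0.1,0],
    [0.056,0.39,-0.16,0],
    [0.056,0.39,-0.21,0],
    [0.056,0.39,-0.235,0],
    [0.056,0.39,-0.243,0],
    [0.056,0.39,-0.243,0],
    [0.056,0.39,-0.243,0],
  ],
  claw=-0.4,
)

```text
time: 28.78
eef_pos: [0.5861, -0.0058, 0.0734]
eef_rot: [0.001, 0.0, 1.0, -0.0]
wrist_force: [-0.0, 1.0, 0.3]
grip_width: 0.0596
finger_force: 0.0
```

apply_moves(
  targets=[
    [0,0,0,0],
    [0,0,0,0],
    [0,0,0,0],
    [0,0,0,0],
    [0,0,0.04,0],
    [0,0,0.1,0],
    [0,0,0.16,0],
    [0,0,0.2,0],
    [0,0,0.2,0],
  ],
  claw=1,
  squeeze=30,
)

```text
time: 29.9
eef_pos: [0.5872, -0.0056, 0.2759]
eef_rot: [0.004, -0.0, 1.0, 0.001]
wrist_force: [0.2, -0.1, -0.5]
grip_width: 0.0316
finger_force: 30.0
```

apply_moves(
  targets=[
    [-0.036,0.237,0,0],
    [-0.036,0.237,0,0],
    [-0.036,0.237,0,0],
    [-0.036,0.237,0,0],
    [-0.036,0.237,0,0],
    [-0.036,0.237,-0.06,0],
    [-0.036,0.237,-0.1,0],
    [-0.036,0.237,-0.1,0],
    [-0.036,0.237,-0.1,0],
  ],
)

```text
time: 31.02
eef_pos: [0.5498, 0.2309, 0.1728]
eef_rot: [0.001, 0.001, 1.0, -0.0]
wrist_force: [0.1, -0.1, 0.7]
grip_width: 0.0314
finger_force: 30.0
```

apply_moves(
  targets=[
    [0,0,0,0],
    [0,0,0,0],
    [0,0,0,0],
    [0,0,0.05,0],
    [0,0,0.1,0],
    [0,0,0.11,0],
    [-0.104,-0.274,0.11,0],
    [-0.104,-0.274,0.11,0],
    [-0.104,-0.274,0.11,0],
    [-0.104,-0.274,0.11,0],
    [-0.104,-0.274,0.11,0],
    [-0.104,-0.274,0.11,0],
    [-0.104,-0.274,0.05,0],
    [-0.104,-0.274,-0.01,0],
    [-0.104,-0.274,-0.06,0],
    [-0.104,-0.274,-0.09,0],
    [-0.104,-0.274,-0.1,0],
    [-0.104,-0.274,-0.1,0],
    [-0.104,-0.274,-0.1,0],
  ],
  claw=-0.4,
)

```text
time: 33.4
eef_pos: [0.4462, -0.0419, 0.073]
eef_rot: [0.001, -0.0, 1.0, 0.0]
wrist_force: [0.3, 0.5, 1.2]
grip_width: 0.0598
finger_force: 0.0
```

apply_moves(
  targets=[
    [0,0,0,0],
    [0,0,0,0],
    [0,0,0,0],
    [0,0,0,0],
    [0,0,0.04,0],
    [0,0,0.1,0],
    [0,0,0.16,0],
    [0,0,0.2,0],
    [0,0,0.2,0],
  ],
  claw=1,
  squeeze=30,
)

```text
time: 34.52
eef_pos: [0.4472, -0.0407, 0.2744]
eef_rot: [0.004, -0.002, 1.0, 0.007]
wrist_force: [-1.2, 0.4, -0.1]
grip_width: 0.0316
finger_force: 30.2
```

apply_moves(
  targets=[
    [0.104,0.274,0,0],
    [0.104,0.274,0,0],
    [0.104,0.274,0,0],
    [0.104,0.274,0,0],
    [0.104,0.274,0,0],
    [0.104,0.274,0,0],
    [0.104,0.274,-0.06,0],
    [0.104,0.274,-0.1,0],
    [0.104,0.274,-0.1,0],
    [0.104,0.274,-0.1,0],
  ],
)

```text
time: 35.78
eef_pos: [0.5496, 0.2302, 0.1719]
eef_rot: [0.0, 0.001, 1.0, -0.001]
wrist_force: [-0.3, -0.6, 0.8]
grip_width: 0.0317
finger_force: 30.2
```

apply_moves(
  targets=[
    [0,0,0,0],
    [0,0,0,0],
    [0,0,0,0],
    [0,0,0.06,0],
    [0,0,0.12,0],
    [0,0,0.2,0],
    [-0.15,-0.2,0.25,0],
    [-0.15,-0.2,0.25,0],
    [-0.15,-0.2,0.25,0],
    [-0.15,-0.2,0.25,0],
    [-0.15,-0.2,0.25,0],
  ],
  claw=-0.4,
)

```text
time: 37.15
eef_pos: [0.3979, 0.0294, 0.4223]
eef_rot: [-0.0, 0.0, 1.0, 0.002]
wrist_force: [0.2, -0.4, 0.8]
grip_width: 0.06
finger_force: 0.0
```

Run:
```python
from h import *
b=grab('top');a=grab('scene');B=b['pixels'][:,:,::-1];A=a['pixels'][:,:,::-1]
o=np.zeros((600,800,3),np.uint8)
o[:400,:400]=cv2.resize(B[200:330,150:280],(400,400),interpolation=cv2.INTER_CUBIC)
o[:400,400:]=cv2.resize(A[120:250,280:410],(400,400),interpolation=cv2.INTER_CUBIC)
o[400:,:300]=cv2.resize(B[215:335,375:555],(300,200),interpolation=cv2.INTER_CUBIC)
o[400:,300:600]=cv2.resize(A[280:420,80:290],(300,200),interpolation=cv2.INTER_CUBIC)
o[400:,600:]=cv2.resize(B[200:330,290:420],(200,200))
cv2.imwrite('pics/fin.png',o);print(robot.state()['eef_pos'])
```

```text
[0.39866973 0.02921266 0.42235944]
```

View pics/fin.png

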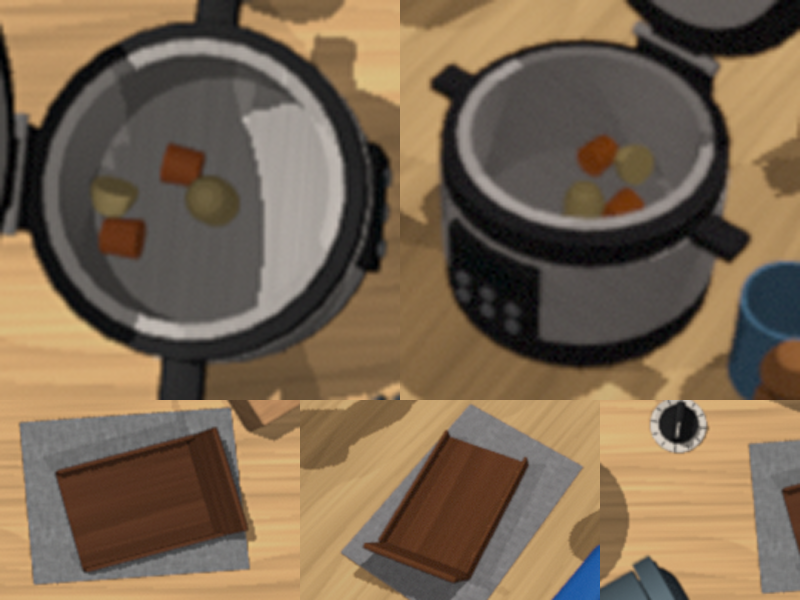

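The picture shows the tray flat on the mat. In the pot I see 2 carrots and 2 potatoes, so one potato may be stacked or missing. I'll check that numerically.

Run:
```python
from h import *
import pickle
t=grab('top');s=grab('scene')
T=lambda x,y:(150+x/3.077,200+y/3.077);S=lambda x,y:(280+(x-400)/3.077,120+y/3.077)
for n,a,b in(('P',(210,200),(585,197)),('Q',(113,195),(633,162)),('A',(183,163),(623,205)),('B',(120,238),(598,155))):print(n,tri(s,S(*b),t,T(*a)))
# changed blobs since start, both views, potato-like (yellowish lit) 
for n,d in(('top',t),('scene',s)):
    a=pickle.load(open(n+'0.pkl','rb'))['pixels'];im=d['pixels']
    hs=cv2.cvtColor(im,cv2.COLOR_RGB2HSV);df=cv2.absdiff(im,a).sum(2)>50
    m=(df&(hs[...,0]>=20)&(hs[...,0]<=34)&(hs[...,1]>45)&(hs[...,2]>60)).astype(np.uint8)
    for k in cv2.findContours(m,0,2)[0]:
        if cv2.contourArea(k)>20:
            r=cv2.boundingRect(k);print(n,r,cv2.contourArea(k),cv2.mean(im[r[1]:r[1]+r[3],r[0]:r[0]+r[2]])[:3])
```

```text
P (array([0.5536, 0.2378, 0.0721]), np.float64(0.0045))
Q (array([0.5592, 0.3083, 0.0563]), np.float64(0.0027))
A (array([0.5801, 0.2577, 0.0612]), np.float64(0.0024))
B (array([0.5284, 0.3037, 0.0512]), np.float64(0.0016))
top (147, 305, 32, 3) 21.0 (214.34375, 182.6875, 124.67708333333333)
top (219, 258, 9, 14) 32.5 (83.73809523809523, 74.29365079365078, 53.23015873015873)
top (181, 257, 14, 13) 96.0 (94.23626373626374, 83.62637362637363, 59.939560439560445)
top (31, 227, 38, 8) 152.5 (214.6907894736842, 185.40789473684208, 126.13815789473684)
```

P sits at z≈0.072, against about 0.055 for single pieces, and lies at the drop point. There are no other blobs anywhere, so the two dropped potatoes are stacked and all 5 pieces are in the pot. Next I close the lid, going over and behind it with closed fingers.

apply_moves(
  targets=[
    [0,0,0.06,0],
    [0,0.02,0.11,-0.125],
    [0.173,0.436,0.11,-0.125],
    [0.173,0.436,0.11,-0.125],
    [0.173,0.436,0.11,-0.125],
    [0.173,0.436,0.11,-0.125],
    [0.173,0.436,0.11,-0.125],
    [0.173,0.436,0.11,-0.125],
    [0.173,0.436,0.11,-0.125],
    [0.173,0.436,0.11,-0.125],
    [0.173,0.436,0.11,-0.125],
    [0.173,0.436,0.11,-0.125],
  ],
  claw=1,
  squeeze=20,
)

```text
time: 38.85
eef_pos: [0.5717, 0.4677, 0.5319]
eef_rot: [0.0, 0.049, 0.999, -0.001]
wrist_force: [0.7, -0.2, 1.0]
grip_width: -0.0002
finger_force: 0.0
```

apply_moves(
  targets=[
    [0,0,-0.05,0],
    [0,0,-0.09,0],
    [0,0,-0.112,0],
    [0,0,-0.112,0],
    [-0.002,-0.02,-0.112,0],
    [-0.004,-0.04,-0.112,0],
    [-0.005,-0.05,-0.112,0],
    [-0.006,-0.06,-0.112,0],
    [-0.006,-0.06,-0.112,0],
  ],
)

```text
time: 39.98
eef_pos: [0.5661, 0.4076, 0.4214]
eef_rot: [0.001, 0.049, 0.999, 0.001]
wrist_force: [0.1, 2.5, 4.5]
grip_width: 0.0003
finger_force: 3.1
```

apply_moves(
  targets=[
    [-0.002,-0.024,0.004,0],
    [-0.005,-0.048,0.005,0],
    [-0.007,-0.068,0.003,0],
    [-0.009,-0.087,0,0],
    [-0.011,-0.106,-0.005,0],
    [-0.012,-0.125,-0.012,0],
    [-0.014,-0.142,-0.021,0],
    [-0.016,-0.158,-0.032,0],
  ],
)

```text
time: 40.98
eef_pos: [0.5498, 0.248, 0.387]
eef_rot: [-0.0, 0.049, 0.999, -0.0]
wrist_force: [0.5, 0.9, 3.1]
grip_width: 0.0001
finger_force: 1.1
```

apply_moves(
  targets=[
    [-0.0015,-0.016,-0.013,0],
    [-0.003,-0.03,-0.026,0],
    [-0.004,-0.042,-0.041,0],
    [-0.005,-0.053,-0.057,0],
    [-0.006,-0.062,-0.075,0],
    [-0.007,-0.07,-0.093,0],
    [-0.008,-0.076,-0.113,0],
    [-0.008,-0.08,-0.131,0],
    [-0.008,-0.08,-0.135,0],
    [-0.008,-0.08,-0.135,0],
  ],
)

```text
time: 42.22
eef_pos: [0.5453, 0.1696, 0.2606]
eef_rot: [0.002, 0.049, 0.999, 0.003]
wrist_force: [-10.7, -4.1, 37.1]
grip_width: 0.0002
finger_force: 18.5
```

The fingertip stopped at z≈0.188 with a firm reaction, so the lid is shut. Next is the collar.

apply_moves(
  targets=[
    [0,0,0.06,0],
    [0,0,0.11,0],
    [0.005,0.063,0.11,0],
    [0.005,0.063,0.11,0],
    [0.005,0.063,0.09,0],
    [0.005,0.063,0.06,0],
    [0.005,0.063,0.04,0],
    [0.005,0.063,0.027,0],
    [0.005,0.063,0.027,0],
    [0.005,0.063,0.027,0],
  ],
  claw=-0.2,
)

```text
time: 43.48
eef_pos: [0.5476, 0.2328, 0.2807]
eef_rot: [0.001, 0.049, 0.999, 0.0]
wrist_force: [0.4, 0.3, 0.3]
grip_width: 0.0514
finger_force: 0.0
```

apply_moves(
  targets=[
    [0,0,0,0],
    [0,0,0,0],
    [0,0,0,0],
    [0,0,0,0],
  ],
  claw=1,
  squeeze=50,
)

```text
time: 43.98
eef_pos: [0.5475, 0.2327, 0.2811]
eef_rot: [0.001, 0.049, 0.999, 0.0]
wrist_force: [-1.2, -1.0, 6.0]
grip_width: 0.0207
finger_force: 50.2
```

apply_moves(
  targets=[
    [0,0,0,-0.15],
    [0,0,0,-0.3],
    [0,0,0,-0.45],
    [0,0,0,-0.6],
    [0,0,0,-0.75],
    [0,0,0,-0.9],
    [0,0,0,-1],
    [0,0,0,-1],
  ],
)

```text
time: 44.98
eef_pos: [0.5494, 0.2371, 0.2812]
eef_rot: [0.003, 0.426, 0.905, 0.005]
wrist_force: [5.6, 5.5, -1.5]
grip_width: 0.0211
finger_force: 49.4
```

apply_moves(
  targets=[
    [0,0,0,-0.08],
    [0,0,0,-0.14],
    [0,0,0,-0.18],
    [0,0,0,-0.18],
  ],
)

```text
time: 45.48
eef_pos: [0.5497, 0.2378, 0.2812]
eef_rot: [0.004, 0.485, 0.874, 0.005]
wrist_force: [7.8, 4.3, -2.4]
grip_width: 0.0211
finger_force: 56.2
```

Run:
```python
from h import *
s=robot.state();print(s['eef_pos'],s['eef_rot'],s['wrist_force'],s['wrist_torque'],s['grip_width'],s['joint_positions'])
q=s['eef_rot'];print('yaw y-axis',np.degrees(np.arctan2(q[2]**2-q[1]**2,2*q[1]*q[2])))
```

```text
[0.54971723 0.23777284 0.28120869] [0.00361174 0.48544755 0.87424643 0.00456167] [ 7.83140645  4.34780523 -2.43854913] [ 0.95993503 -1.31810967  1.42710438] 0.02106776435869546 [-1.20257282  0.4217106   0.91383967  1.78742906 -0.3722921   1.10359447
  0.39360719]
yaw y-axis 31.915325293385532
```

The collar turned about 52° and the torque rose to 1.4 N m, so it is at the end stop. I'll release it, retreat, and measure the timer and the final lid state.

apply_moves(
  targets=[
    [0,0,0,0],
    [0,0,0,0],
    [0,0,0,0],
    [0,0,0.05,0],
    [0,0,0.1,0.3],
    [-0.06,0.0,0.12,0.6],
    [-0.06,0.0,0.12,1],
    [-0.06,0.0,0.12,1],
    [-0.06,0,0.12,1],
    [-0.06,0,0.12,1],
  ],
  claw=-0.2,
)

```text
time: 46.72
eef_pos: [0.487, 0.2323, 0.3996]
eef_rot: [-0.0, 0.121, 0.993, -0.0]
wrist_force: [-0.1, 0.0, 0.2]
grip_width: 0.0512
finger_force: 0.0
```

```bash
cat > tim.py <<'E'
from h import *
s=robot.state();q=s['eef_rot'];print(s['eef_pos'],'yaw',np.degrees(np.arctan2(q[2]**2-q[1]**2,2*q[1]*q[2])))
d=grab('top');im=d['pixels'][190:242,314:368].astype(int)
hs=cv2.cvtColor(im.astype(np.uint8),cv2.COLOR_RGB2HSV)
w=cv2.inRange(hs,(0,0,150),(179,60,255));n,l,st,ce=cv2.connectedComponentsWithStats(w)
k=np.vstack(cv2.findContours(w,0,2)[0]);e=cv2.minEnclosingCircle(k);u,v=e[0][0]+314,e[0][1]+190
print('base',ray(d,u,v,.008).round(4),e[1])
for i in range(1,n):print('white',st[i].tolist(),ray(d,ce[i][0]+314,ce[i][1]+190,.04 if st[i][4]<40 else .008).round(4))
for r in im[6:46].mean(2).astype(int)[::2,8:46]:print(' '.join('%3d'%x for x in r))
E
python3 tim.py
```

```text
[0.48702225 0.23231031 0.39960453] yaw 76.12050927743127
base [ 0.6636 -0.0321  0.008 ] 18.179758071899414
white [9, 8, 36, 36, 305] [ 0.6556 -0.0204  0.008 ]
white [30, 9, 15, 19, 92] [ 0.6818 -0.0602  0.008 ]
white [26, 29, 1, 3, 3] [ 0.6481 -0.0297  0.04  ]
171 170 171 172 168 156 154 154 154 154 155 154 155 155 153 157 165 168 169 169 169 170 172 170 171 172 172 173 173 173 173 173 172 173 174 172 174 174
169 172 171 169 158 155 156 157 159 156 159 161 162 163 160 167 169 174 183 187 168 139 169 179 178 176 170 171 171 173 173 171 173 172 172 171 171 170
166 166 166 163 153 146 149 152 151 147 167 166 126 159 183 185 186 182 164 140 113 121 176 193 202 201 191 176 164 167 169 170 171 169 170 170 170 171
173 176 176 173 166 157 157 175 181 185 186 185 164 129 159 163 140 106  53  30  30  22  27  99 184 207 207 197 156 138 167 170 172 174 174 174 173 173
174 173 169 159 152 163 175 184 186 185 172 160 120  73  48  29  22  23  36  40  36  33  21  35  76 124 171 168 155 191 204 194 179 173 172 173 173 173
160 154 148 172 187 150 121 138 161 121  61  27  24  24  30  29  28  28  42  40
[... 1500 characters left out ...]
  20   4   4   5   5  12  16  14  27  39  58  88 115 144 193 198 161 139 145 119 145 165 164
170 171 171 169 161 162 182 189 148 143 191 209 209 200 189 144  99  97 117 114  87  81  89 109 109 118 123 122 145 197 199 167 124 126 155 167 169 168
175 174 173 174 173 173 165 158 171 194 204 206 206 206 210 198 140 151 201 210 202 191 161 145 118 100 136 147 169 157 143 159 165 172 172 172 171 172
176 175 176 175 175 176 175 174 170 168 163 163 178 187 196 187 125 156 202 207 206 204 200 198 185 156 146 125 130 156 168 170 170 168 167 168 167 167
161 159 160 160 159 160 159 159 159 159 161 160 155 151 156 157 127 122 134 136 135 134 134 153 155 153 157 163 165 165 165 166 165 165 166 167 169 168
```

apply_moves(
  targets=[
    [0.05,-0.07,0,0.1],
    [0.177,-0.264,0,0.165],
    [0.177,-0.264,0,0.165],
    [0.177,-0.264,0,0.165],
    [0.177,-0.264,0,0.165],
    [0.177,-0.264,0,0.165],
    [0.177,-0.264,-0.06,0.165],
    [0.177,-0.264,-0.12,0.165],
    [0.177,-0.264,-0.18,0.165],
    [0.177,-0.264,-0.24,0.165],
    [0.177,-0.264,-0.28,0.165],
    [0.177,-0.264,-0.305,0.165],
    [0.177,-0.264,-0.305,0.165],
    [0.177,-0.264,-0.305,0.165],
  ],
  claw=0,
)

```text
time: 48.52
eef_pos: [0.6655, -0.0314, 0.0968]
eef_rot: [0.002, 0.055, 0.998, -0.0]
wrist_force: [1.4, -0.1, 0.3]
grip_width: 0.0428
finger_force: 0.0
```

apply_moves(
  targets=[
    [0,0,0,0],
    [0,0,0,0],
    [0,0,0,0],
    [0,0,0,0],
  ],
  claw=1,
  squeeze=30,
)

```text
time: 49.02
eef_pos: [0.6652, -0.034, 0.0974]
eef_rot: [0.002, 0.057, 0.998, -0.001]
wrist_force: [0.0, -3.7, 6.4]
grip_width: 0.0138
finger_force: 29.9
```

Run:
```python
from h import *
s=robot.state();q=s['eef_rot'];print(s['eef_pos'],s['wrist_force'],s['wrist_torque'],s['grip_width'],'yaw',np.degrees(np.arctan2(q[2]**2-q[1]**2,2*q[1]*q[2])))
```

```text
[ 0.66518703 -0.03398529  0.09738572] [ 0.01785007 -3.73727869  6.41583468] [-0.73017002  0.20484452 -0.49904543] 0.013846376238104304 yaw 83.52177331791694
```

apply_moves(
  targets=[
    [0,-0.001,0,-0.15],
    [0,-0.001,0,-0.3],
    [0,-0.001,0,-0.45],
    [0,-0.001,0,-0.6],
    [0,-0.001,0,-0.75],
    [0,-0.001,0,-0.9],
    [0,-0.001,0,-1],
    [0,-0.001,0,-1],
  ],
)

```text
time: 50.02
eef_pos: [0.6655, -0.0338, 0.0974]
eef_rot: [0.002, 0.433, 0.901, -0.0]
wrist_force: [-0.7, -1.9, 7.2]
grip_width: 0.0136
finger_force: 29.8
```

apply_moves(
  targets=[
    [0,0,0,-0.15],
    [0,0,0,-0.3],
    [0,0,0,-0.45],
    [0,0,0,-0.6],
    [0,0,0,-0.75],
    [0,0,0,-0.9],
    [0,0,0,-1],
    [0,0,0,-1],
    [0,0,0,-1],
  ],
)

```text
time: 51.15
eef_pos: [0.6657, -0.0337, 0.0974]
eef_rot: [0.003, 0.745, 0.667, 0.001]
wrist_force: [-0.1, -2.2, 6.1]
grip_width: 0.0135
finger_force: 30.2
```

Run:
```python
from h import *
s=robot.state();q=s['eef_rot'];print(s['eef_pos'],s['wrist_force'],s['wrist_torque'],s['grip_width'],'yaw',np.degrees(np.arctan2(q[2]**2-q[1]**2,2*q[1]*q[2])))
```

```text
[ 0.66573541 -0.03374988  0.09741992] [-0.07757835 -2.18379323  6.05226161] [-0.61396462  0.08870786 -0.10540209] 0.013510454053725718 yaw -6.268496534591551
```

apply_moves(
  targets=[
    [0,0,0,0],
    [0,0,0,0],
    [0,0,0,0],
    [0,0,0.06,0],
    [0,0,0.12,0],
    [0,0,0.18,0],
    [-0.2,-0.03,0.25,0],
    [-0.2,-0.03,0.25,0],
    [-0.2,-0.03,0.25,0],
    [-0.2,-0.03,0.25,0],
    [-0.2,-0.03,0.25,0],
  ],
  claw=0,
)

```text
time: 52.52
eef_pos: [0.4618, -0.0615, 0.3432]
eef_rot: [-0.001, 0.744, 0.668, -0.001]
wrist_force: [0.6, 1.5, -1.9]
grip_width: 0.0424
finger_force: 0.0
```

```bash
python3 tim.py | head -8; python3 tm.py
python3 - <<'E'
from h import *
d=grab('top');im=d['pixels'].astype(int)
# pointer: bright px inside knob disc
c=proj(d,(.6636,-.0321,.04));Y,X=np.mgrid[:480,:640];r=np.hypot(X-c[0],Y-c[1]);g=im.mean(2)
m=(r<13)&(g>90);p=ray(d,X[m].mean(),Y[m].mean(),.04);print('pointer from',c,m.sum(),X[m].mean(),Y[m].mean(),p-[.6636,-.0321,.04])
# whites on the lid + lid disc
c=proj(d,(.5503,.2322,.187));r=np.hypot(X-c[0],Y-c[1]);m=((r<52)&(g>130)).astype(np.uint8);n,l,s,ce=cv2.connectedComponentsWithStats(m)
for i in range(1,n):
    q=ray(d,*ce[i],.187)-[.5503,.2322,.187];print('white',s[i][4],q.round(4))
dk=((g<60)&(r<75)).astype(np.uint8);k=max(cv2.findContours(dk,0,2)[0],key=cv2.contourArea);print('lid',c,cv2.minEnclosingCircle(k),cv2.contourArea(k))
E
```

```text
[ 0.46184943 -0.06152469  0.34322803] yaw -6.19562000530749
base [ 0.6633 -0.032   0.008 ] 18.14410972595215
white [9, 8, 36, 18, 187] [ 0.6874 -0.0352  0.008 ]
white [19, 22, 5, 1, 5] [ 0.6664 -0.019   0.04  ]
white [9, 24, 35, 20, 218] [ 0.6394 -0.0242  0.008 ]
170 171 170 172 171 171 171 171 171 171 171 168 170 168 168 167 168 166 167 167 169 171 173 171 172 172 172 171 173 172 172 172 173 172 172 172 173 173
156 156 159 163 158 158 166 167 163 166 163 164 164 169 167 176 181 184 188 185 164 138 168 177 177 175 171 170 171 172 172 172 172 172 171 171 172 170
148 147 147 149 148 147 148 150 150 147 166 166 133 172 192 200 198 193 199 194 153 145 194 206 202 198 193 176 163 168 170 170 169 169 169 169 169 169
[ 0.4623664  -0.06247115  0.34863604] [  1.06095579 -10.7125522    2.98259988] [-0.73624476 -0.06709748 -0.01161534] 0.042952393835744576
scene 6181.5 [[182, 304], [137, 380], [127, 381], [126, 384], [189, 408], [199, 405], [239, 328], [239, 322], [234, 324], [186, 308]]
top 5875.0 [[505, 233], [410, 259], [415, 261], [425, 283], [427, 317], [524, 293]]
pointer from (np.float64(340.89885458824), np.float64(213.08139263334755)) 82 340.0609756097561 205.96341463414635 [1.61335329e-02 1.41598116e-03 3.46944695e-17]
white 13 [ 0.0695 -0.0043  0.    ]
white 36 [ 0.0385 -0.0555  0.    ]
white 6 [0.0124 0.0926 0.    ]
white 14 [-0.0181  0.045   0.    ]
white 32 [-0.0327  0.0588  0.    ]
white 21 [-0.0454  0.0694  0.    ]
white 15 [-0.0641  0.0082  0.    ]
lid (np.float64(210.28224947185345), np.float64(260.1937163611803)) ((212.0, 260.0), 74.5453872680664) 10971.5
```

apply_moves(
  targets=[
    [0,0,0.03,0],
    [0,0,0.03,0],
    [0,0,0.03,0],
    [0,0,0.03,0],
  ],
)

```text
time: 53.22
eef_pos: [0.4636, -0.0621, 0.3732]
eef_rot: [0.0, 0.745, 0.667, -0.003]
wrist_force: [-0.3, 0.3, -0.4]
grip_width: 0.0426
finger_force: 0.0
```

Run:
```python
from h import *
s=robot.state();print(s['time'],s['eef_pos'],s['wrist_force'],s['finger_force']);print(robot.finish_job())
```

```text
53.225 [ 0.46356667 -0.06211924  0.37320755] [-0.30411336  0.34283847 -0.38360147] 0.0
the job is handed in; nothing more can be done
None
```

I handed the job in at 53 s with every step carried out and no verdict returned: 5 pieces judged in the pot (4 seen; the fifth inferred stacked on another potato), tray flat on the mat about 14 mm off-centre, lid shut, collar at its end stop, timer at about 15 minutes.

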